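Nudge a vial rack home into an autosampler's locating corner

ROBOT

A 6-joint arm with a two-finger parallel gripper is mounted at the origin on the work surface. World frame = base frame: x ahead of the robot, y to its left, z up, the work surface at z = 0. Lengths are in m, angles in rad, forces in N, time in s.
With the tool pointing down it reaches from about 0.275 to 0.725 m from the base axis. Payload 15.9 kg.
Tool frame: the origin (TCP) lies between the finger pads, 19 mm behind the fingertips; this is the grasp point; z points along the fingers, y is the line along which they close (so a half turn about z gives the same grasp; the last joint's range is limited). The gripper opens to 85 mm and grips with 20 to 120 N. Pads are 22 mm wide; open, the fingers measure 114 mm over their backs; the gripper's body (76 mm by 85 mm) begins 54 mm behind the grasp point. The pads swing forward as they close: fully open they stand 13 mm farther back than shut.
Start: joints at [0, 0.213, -0.034, 1.323, 0, 1.571], TCP at [0.5, -0, 0.25] pointing down, gripper open.
Joint ranges: [-2.98, 2.98], [-0.74, 1.72], [-1.14, 1.35], [-2.1, 2.04], [-1.57, 1.44], [-3.14, 3.14]. Speed limits (rad/s): [1.89, 1.89, 2.39, 2.57, 3.14, 3.14].

INTERFACE

Orientations are given as a unit quaternion [x, y, z, w].
In Python, from bench import bot, imaging, order gives the robot as it stands.
- The arm moves only by the shell command python3 -m handwheel 'ROWS' [FORCE]. ROWS is JSON, a list of rows, each a list of 3 entries, a list of its own where there are three numbers: the shift along the tool's x, y, z in mm, then the turn about the tool's z in rad, then the closure, from 0 (fully open) to 1 (shut). A call has 1 to 8 rows; each row is the pose to reach, as a shift and turn from the pose commanded when the call began, along the tool's axes at that moment; what a row does not reach only later rows make up. A row lasts 1/8 s, in which the tool goes at most 62.5 mm and 10.7 degrees, less where a joint would pass 70% of its speed; a pose out of reach is approached as far as the arm can. A call with a gripper value outside its range is refused whole. The fingers move at their own pace and stop on an object; FORCE is the grip in N (left out, the last holds). Time passes only in rows, so rows that repeat a pose let the fingers close. It gives the time, the measured TCP pose, the force, the opening and the grip force at its end, in the units of the state.
- bot.get_state(): the state, without advancing time (a new reading comes with each control period).
- imaging.camera(name): name is "scene" or "side" or "wrist"; returns a dict with "color" (480x640x3 uint8, red, green, blue), "fov_y" (degrees; the focal length in pixels is half the picture's height over the tangent of half this angle, whatever the lens; pixels are square), "cx", "cy" (the principal point, pixels), "position" and "attitude" of the camera in the world; the wrist camera has in their place "T_tool_cam" (4x4, takes a point from camera to tool coordinates, whose origin is the TCP and whose axes are the flange's). Camera axes: x right, y down, z forward; pixel columns grow to the right and rows downward; lengths in m; the calibration is good to about 2 mm. A picture is of the moment at which its call begins: read the wrist's pose just before it. There is no depth.
- order.hand_in(): hands the job in; it is judged then, once.
The state is a dict: "time_s": time; "joints": joint angles; "joint_velocities": joint speeds; "tau": joint torques, N m; "eef_pos": TCP position; "tcp_rot": TCP orientation; "wrist_force": force on the tool from outside, world axes, zero at the start; "torque": the same for the moment, N m; "width": finger opening in m; "grip_force": force on a finger pad.
Only numpy, scipy, OpenCV 4.12 (cv2) and the standard library are available. Lean on these libraries where they do the work, as an engineer would, in place of code of your own. Each camera call takes 0.05 s, during which the arm holds its last target. There are 200 camera calls.

TASK

The white rack of red-capped vials stands askew on the autosampler's deck. Push it along the deck with the fingertips or the outside of the fingers until it sits square and fully home in the locating corner: its long rear side flush against the rear fence and its right-hand end flush against the side stop. Do not take it between the fingers, lift it or tip it, keep off the parked needle arm, and leave the three bottles where they stand.

Things in the scene. Friction and masses are not known exactly. Their poses are not given: they have to be found in the camera images.
- sampler: Autosampler fixed to the bench; its pose varies. Flat grey deck 260 (x) by 500 (y) mm, top 60 mm above the bench, on a white and blue housing; no lip in front or on the left. Origin under its centre at bench height; x points to its rear (away from the robot at yaw 0), y to its left, z up. Behind the fence an aluminium rail, 36 mm above the deck, front face at x = +105 mm.
- locating_corner (a point): Inner corner of the L of two aluminium locating strips, at deck height; axes as the sampler's; at (+85, -215, +60) mm in its frame. Strips 5 mm thick, 14 mm high above the deck. The rear fence runs from here 295 mm along +y, working face towards -x; the side stop 145 mm along -x, working face towards +y.
- rack: Loose white rack, red-capped vials fixed in it, 66 (x) by 150 (y) mm, 0.25 to 0.5 kg. Origin at the centre of its underside; x to its long rear side, y to its left end. Upright sides: base plate 0-8 mm, top plate 19-24 mm, end plates 0-30 mm high; caps reach 39 mm. Starts 30-75 mm short of home in x, 25-75 mm in y, turned up to 0.3 rad. Home: square, origin (-33, +75, 0) mm from locating_corner.
- rack_rear_right (a point): The rack's lower corner, at (+33, -75, 0) mm in its frame, that goes into the locating corner.
- rack_rear_left (a point): The rack's other rear lower corner, at (+33, +75, 0) mm in its frame, that goes against the rear fence.
- needle_arm: Parked needle arm, fixed; not to be touched. Origin on the deck at (0, +215, +60) mm in the sampler's frame, same axes. Column and carriage, 50 by 46 mm, around x = +112 mm, 225 mm high above the deck; from its top a 30 mm wide arm reaches forward to x = -23 mm, with a needle hanging at x = +20 mm into a white wash pot.
- standard_bottle: Small amber bottle with a white cap, 32 mm in diameter, 62 mm high, loose on the left front part of the deck; origin at the centre of its underside.
- eluent_bottle: Glass bottle with a black cap and two red fittings, 70 mm in diameter, 170 mm high, loose on the bench to one side of the sampler; origin at the centre of its underside.
- buffer_bottle: Glass bottle with a blue cap, 56 mm in diameter, 100 mm high, loose on the bench on the other side; origin at the centre of its underside.

How it is judged:
At the end, for the whole second after the job is handed in: The rack lies flat and still on the deck, both ends of its rear side within 3 mm of the rear fence and its right-hand end within 3 mm of the side stop; each bottle is within 10 mm of its start (x of each of rack_rear_right, rack_rear_left in the frame of locating_corner above -0.003 m and y of rack_rear_right in the frame of locating_corner between -0.003 and 0.003 m and z of rack in the frame of locating_corner below 0.003 m and angle between rack's own z axis and vertical below 0.03 rad and linear speed of rack below 0.01 m/s and distance of each of standard_bottle, eluent_bottle, buffer_bottle from where it was at the start of the episode below 0.01 m); the robot touches nothing.
It fails at once if the rack is lifted off the deck by more than 6 mm (z of rack in the frame of locating_corner above 0.006 m).
It fails at once if the rack is tipped by more than 0.12 rad (angle between rack's own z axis and vertical above 0.12 rad).
It fails at once if the rack or one of its vials is taken between the fingers (tool point low over the rack while the fingers touch it) (contact force between the fingers and rack above 1 N and z of the grasp point in the frame of rack below 0.054 m and x of the grasp point in the frame of rack between -0.031 and 0.031 m and y of the grasp point in the frame of rack between -0.073 and 0.073 m).
It fails at once if the robot touches the parked needle arm (contact force between any of the arm, the fingers and needle_arm above 0.5 N).
It fails at once if a bottle is pushed more than 10 mm or knocked over (distance of any of standard_bottle, eluent_bottle, buffer_bottle from where it was at the start of the episode above 0.01 m or angle between any of standard_bottle, eluent_bottle, buffer_bottle's own z axis and vertical above 0.4 rad).
It also fails if it takes over 40 s, if anything falls off the work surface, if the arm or the gripper's body presses on something with over 40 N, if the wrist force passes 120 N, or if a joint passes its speed limit or range.

## Working session

There is one attempt and no reset: what is moved stays moved. The work goes in short steps, Python scripts to look and compute and a shell command to move; the robot and the scene stay as the last step left them, time stands still between calls to the robot, and variables do not carry over. Pictures are saved under pics/ and viewed, at most 10 in all, crops included, and the job is handed in when it is done.

```bash
mkdir -p pics; ls
python3 - <<'E'
from bench import bot, imaging
import cv2,pickle
s=bot.get_state();print(s)
d={}
for n in("scene","side"):
    c=imaging.camera(n);d[n]=c
    print({k:v for k,v in c.items() if k!="color"})
    cv2.imwrite(f"pics/{n}0.png",c["color"][:,:,::-1])
pickle.dump(d,open("c0.pkl","wb"))
E
```

```text
pics
{'time_s': 0.0, 'joints': array([ 1.98441754e-05,  2.13333983e-01, -3.50508350e-02,  1.32352336e+00,
       -1.70772620e-06,  1.57082352e+00]), 'joint_velocities': array([-0.00022072, -0.00030494, -0.00018083, -0.00158748,  0.00075361,
        0.00057548]), 'tau': array([-1.43474466e-03, -6.86183596e+01,  4.87125492e+01,  1.75234705e-02,
       -1.83502889e-04, -7.31988712e-05]), 'eef_pos': array([4.99672933e-01, 9.40857344e-06, 2.49530521e-01]), 'tcp_rot': array([ 7.07109271e-01,  7.07104073e-01, -3.93713474e-04, -3.92487438e-04]), 'wrist_force': array([ 0.27154781, -0.64920718, -0.04592399]), 'torque': array([ 0.01195797, -0.02316662,  0.04513709]), 'grip_force': 0.0, 'width': 0.08565520042965152}
{'fov_y': 54.46778744839824, 'cx': 315.62058240463995, 'cy': 245.1382647087746, 'position': array([ 0.90809432, -0.4543845 ,  0.89114929]), 'attitude': array([ 0.91747185,  0.27600841, -0.08549934, -0.27341292])}
{'fov_y': 57.072337241011894, 'cx': 313.6603784746462, 'cy': 240.50374789157954, 'position': array([0.32313525, 0.77011915, 0.54840329]), 'attitude': array([-0.13291037,  0.85254118, -0.4982471 ,  0.08519504])}
```

View pics/scene0.png

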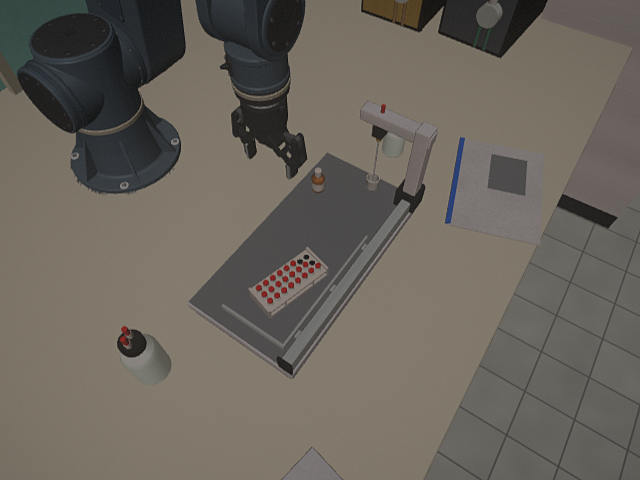

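View pics/side0.png

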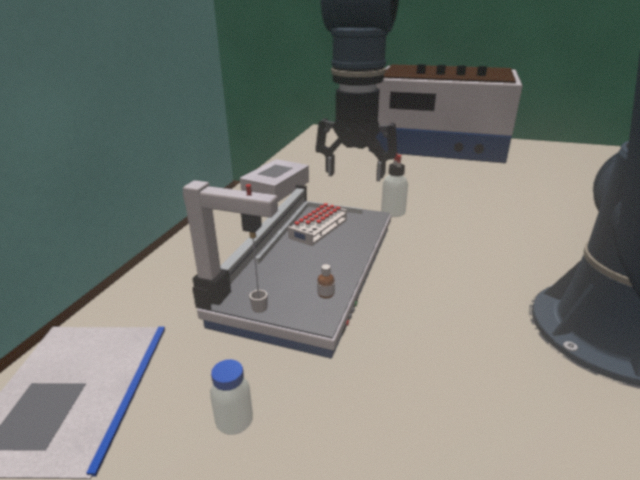

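The scene picture shows the rack at about (288,282), the inner corner of the strips near (286,345) and the deck corners at (190,303), (327,154) and (293,375). The standard bottle is at (318,180). The side view agrees and also shows the buffer bottle at (231,400).

```bash
cat > h.py <<'E'
import numpy as np, cv2, pickle
from scipy.spatial.transform import Rotation as R
def cam(c,s=None):
    f=240/np.tan(np.radians(c["fov_y"]/2)); 
    if "position" in c: return f,R.from_quat(c["attitude"]).as_matrix(),np.array(c["position"])
    T=np.eye(4);T[:3,:3]=R.from_quat(s["tcp_rot"]).as_matrix();T[:3,3]=s["eef_pos"];T=T@np.array(c["T_tool_cam"])
    return f,T[:3,:3],T[:3,3]
def ray(c,uv,z,s=None):
    f,Rm,p=cam(c,s);uv=np.atleast_2d(uv).astype(float)
    d=np.c_[(uv[:,0]-c["cx"])/f,(uv[:,1]-c["cy"])/f,np.ones(len(uv))]@Rm.T
    return p+d*((z-p[2])/d[:,2])[:,None]
def proj(c,P,s=None):
    f,Rm,p=cam(c,s);q=(np.atleast_2d(P)-p)@Rm
    return np.c_[q[:,0]/q[:,2]*f+c["cx"],q[:,1]/q[:,2]*f+c["cy"]]
def reds(c):
    h=cv2.cvtColor(c["color"],cv2.COLOR_RGB2HSV)
    m=(((h[...,0]<8)|(h[...,0]>172))&(h[...,1]>130)&(h[...,2]>70)).astype(np.uint8)
    n,_,st,ce=cv2.connectedComponentsWithStats(m)
    return ce[1:],st[1:,4]
E
python3 - <<'E'
from h import *
np.set_printoptions(precision=4,suppress=True)
d=pickle.load(open("c0.pkl","rb"));c=d["scene"]
print(ray(c,[[190,303],[327,154],[293,375],[286,347],[366,237],[222,306]],.06))
ce,a=reds(c);k=(ce[:,0]>240)&(ce[:,0]<340)&(ce[:,1]>240)&(ce[:,1]<320)
P=ray(c,ce[k],.098);print(np.c_[ce[k],a[k],P[:,:2]])
im=cv2.resize(c["color"][225:385,180:380],None,fx=3.7,fy=3.7,interpolation=cv2.INTER_CUBIC)
cv2.imwrite("pics/crop0.png",im[:,:,::-1])
E
```

```text
[[ 0.4704 -0.2528  0.06  ]
 [ 0.4777  0.235   0.06  ]
 [ 0.7229 -0.2583  0.06  ]
 [ 0.6816 -0.2222  0.06  ]
 [ 0.6811  0.0748  0.06  ]
 [ 0.5275 -0.223   0.06  ]]
[[292.6667 262.875   24.       0.6013  -0.0833]
 [304.9091 263.9091  22.       0.6229  -0.0719]
 [317.5652 265.      23.       0.6452  -0.0602]
 [286.0435 267.6087  23.       0.5966  -0.0994]
 [298.5    268.9167  24.       0.6188  -0.0883]
 [311.     270.      21.       0.6408  -0.0768]
 [279.1739 272.4348  23.       0.5917  -0.1157]
 [291.88   273.68    25.       0.6142  -0.1043]
 [304.     274.8261  23.       0.6354  -0.0934]
 [272.3043 277.3478  23.       0.5871  -0.132 ]
 [284.88   278.68    25.       0.6093  -0.121 ]
 [297.5    279.9167  24.       0.6313  -0.1097]
 [265.3043 282.3478  23.       0.5823  -0.1484]
 [278.0833 283.5     24.       0.6045  -0.1368]
 [290.7692 284.6923  26.       0.6265  -0.1255]
 [258.2917 287.4583  24.       0.5778  -0.1648]
 [271.     288.7083  24.       0.5998  -0.1535]
 [283.7037 289.7778  27.       0.6215  -0.1419]
 [263.88   293.68    25.       0.5949  -0.1696]
 [276.6    294.96    25.       0.6167  -0.1584]
 [269.56   300.08    25.       0.612   -0.1745]]
```

View pics/crop0.png

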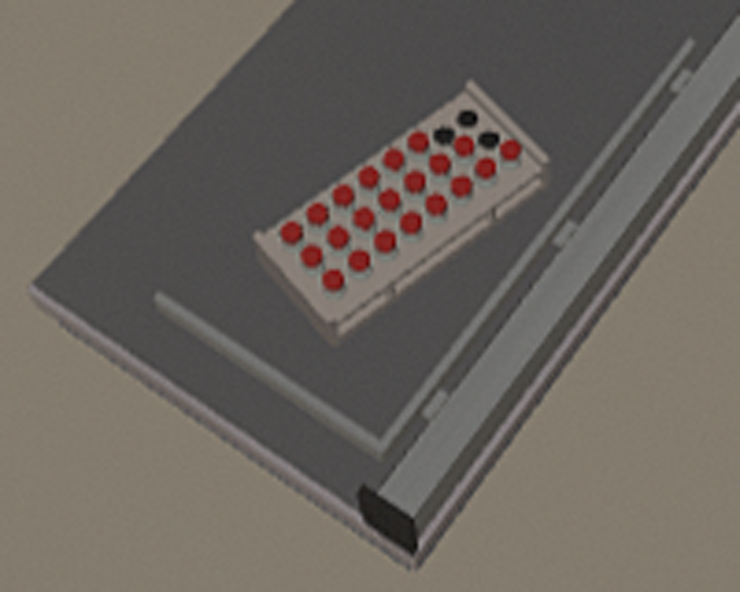

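```bash
cat >> h.py <<'E'
def grid(P):
    P=P[:,:2]; rc,_,_=cv2.minAreaRect(P.astype(np.float32)*1000); return np.array(rc)/1000
def outline(ctr,yaw,z,hx=.033,hy=.075):
    c,s=np.cos(yaw),np.sin(yaw);q=np.array([[hx,-hy],[hx,hy],[-hx,hy],[-hx,-hy]])@np.array([[c,s],[-s,c]])+ctr
    return np.c_[q,np.full(4,z)]
E
python3 - <<'E'
from h import *
np.set_printoptions(precision=4,suppress=True)
c=pickle.load(open("c0.pkl","rb"))["scene"]
ce,a=reds(c);k=(ce[:,0]>240)&(ce[:,0]<340)&(ce[:,1]>240)&(ce[:,1]<320)
P=ray(c,ce[k],.098)[:,:2]
y=P[P[:,1].argmax()]-P[P[:,1].argmin()];yaw=np.arctan2(-y[0],y[1])
# rear row ends (right end, left end), front row right end -> grid centre
a1=P[P[:,1].argmin()];a2=P[P[:,1].argmax()];b=P[P[:,0].argmin()]
ctr=(a2+b)/2;print(ctr,yaw)
im=cv2.resize(c["color"][225:385,180:380],None,fx=3.7,fy=3.7,interpolation=cv2.INTER_CUBIC)[:,:,::-1].copy()
def dr(Q,col,cl=True): cv2.polylines(im,[np.round((proj(c,Q)-[179.5,224.5])*3.7).astype(int)],cl,col,1)
dr(outline(ctr,yaw,.06),(0,255,0));dr(outline(ctr,yaw,.09),(0,255,255))
cn=np.array([.6816,-.222])
for z in(.06,.074): dr(np.array([[cn[0]-.145,cn[1],z],[*cn,z],[cn[0],cn[1]+.295,z]]),(255,200,0),False)
dr(np.array([[cn[0]-.215,cn[1]-.035,.06],[cn[0]+.045,cn[1]-.035,.06]]),(255,0,255),False)
cv2.imwrite("pics/ov0.png",im)
E
```

```text
[ 0.6115 -0.1125] -0.2828446961788137
```

View pics/ov0.png

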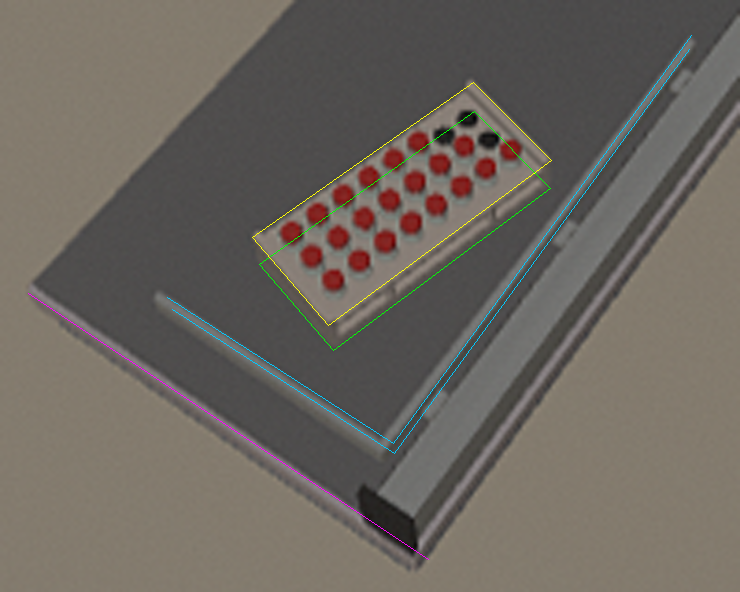

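The rack outline fits: centre (0.6115, -0.1125), yaw -0.283. The overlaid strips sit about 4 px too far right near the corner, so the true corner is about (0.6755, -0.226) and the sampler yaw about -0.017. I'll turn the tool about 90° and stage it in front of the rack.

```bash
python3 -m handwheel '[[[-15,3,0],-0.18,0],[[-30,6,10],-0.36,0],[[-50,10,25],-0.54,0],[[-70,14,40],-0.72,0],[[-90,18,55],-0.9,0],[[-105,21,70],-1.08,0],[[-118,24,85],-1.26,0],[[-125,25,100],-1.44,0]]'
python3 - <<'E'
from h import *
from bench import bot
c=pickle.load(open("c0.pkl","rb"))["side"]
for x in(.45,.55):
  for z in(.231,.244): print(x,z,proj(c,[[x,0,z]]).round(1))
print(bot.get_state()["joints"].round(3))
im=cv2.resize(c["color"][110:210,290:420],None,fx=5,fy=5,interpolation=cv2.INTER_CUBIC)
for x in(.45,.55):
  for z,co in((.231,(255,0,0)),(.244,(0,255,0))):
    u=(proj(c,[[x,0,z]])[0]-[290,110])*5; cv2.circle(im,(int(u[0]),int(u[1])),3,co,-1)
cv2.imwrite("pics/tip.png",im[:,:,::-1])
E
```

```text
time_s: 1.1
eef_pos: [0.5249, -0.1256, 0.1492]
tcp_rot: [0.063, 0.998, 0.0, -0.0]
wrist_force: [-0.2, 0.6, -0.7]
width: 0.0857
grip_force: 0.0
0.45 0.231 [[379.5 186.3]]
0.45 0.244 [[379.9 179.7]]
0.55 0.231 [[328.3 180.7]]
0.55 0.244 [[328.4 174.4]]
[-0.235  0.333 -0.132  1.106 -0.    -0.109]
```

View pics/tip.png

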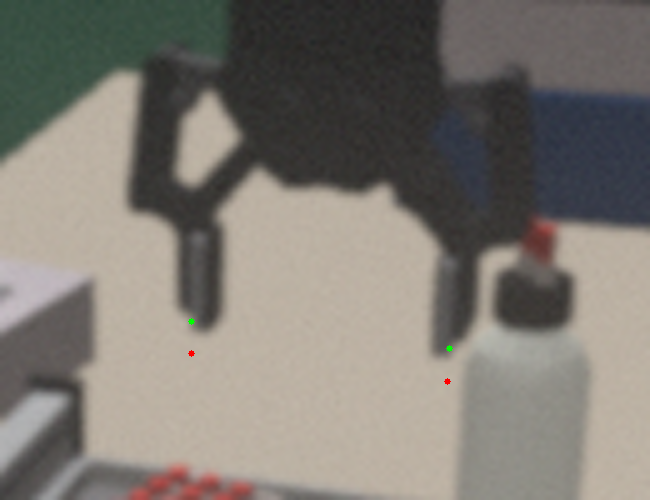

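The picture shows the open tips at the green marks, about 6 mm below the TCP. For a 5 mm tip clearance over the deck the TCP should be at z≈0.071.

```bash
python3 -m handwheel '[[[0,0,25],-0.057,0],[[0,0,50],-0.114,0],[[0,0,68],-0.114,0],[[0,0,77],-0.114,0],[[0,0,77],-0.114,0]]'
```

```text
time_s: 1.72
eef_pos: [0.5247, -0.1249, 0.0727]
tcp_rot: [0.008, 1.0, 0.0, -0.0]
wrist_force: [1.0, -0.3, -0.0]
width: 0.0853
grip_force: 0.0
```

```bash
python3 -m handwheel '[[[-8,0,0],0,0],[[-14,0,0],0,0],[[-20,0,0],0,0],[[-25,0,0],0,0],[[-30,0,0],0,0],[[-35,0,0],0,0],[[-40,0,0],0,0],[[-45,0,0],0,0]]'
```

```text
time_s: 2.72
eef_pos: [0.5703, -0.1258, 0.073]
tcp_rot: [0.008, 1.0, 0.0, -0.0]
wrist_force: [-2.1, -2.1, 0.6]
width: 0.0852
grip_force: 0.8
```

```bash
python3 -m handwheel '[[[-4,0,0],0,0],[[-8,0,0],0,0],[[-12,0,0],0,0],[[-16,0,0],0,0],[[-20,0,0],0,0],[[-22,0,0],0,0],[[-22,0,0],0,0]]'
cat > m.py <<'E'
import sys
from h import *
from bench import bot,imaging
np.set_printoptions(precision=4,suppress=True)
s=bot.get_state();c=imaging.camera("scene")
ce,a=reds(c);P=ray(c,ce,.098)[:,:2]
k=(P[:,0]>.53)&(P[:,0]<.72)&(P[:,1]>-.26)&(P[:,1]<.02)&(a>6);P=P[k];print(len(P),s["eef_pos"],s["wrist_force"])
cv2.imwrite(f"pics/{sys.argv[1]}.png",cv2.resize(c["color"][205:385,160:400],None,fx=3.3,fy=3.3,interpolation=cv2.INTER_CUBIC)[:,:,::-1])
r=P[np.argsort(P@[.98,-.27*0])]
print(P[np.argsort(P[:,1])])
E
python3 m.py p1
```

```text
time_s: 3.6
eef_pos: [0.5923, -0.1261, 0.073]
tcp_rot: [0.008, 1.0, 0.0, 0.0]
wrist_force: [-0.3, -0.7, -0.9]
width: 0.0856
grip_force: 0.3
21 [ 0.5923 -0.1261  0.073 ] [-0.2972 -0.739  -0.9496]
[[ 0.656  -0.1641]
 [ 0.6378 -0.164 ]
 [ 0.6197 -0.1638]
 [ 0.656  -0.1475]
 [ 0.638  -0.1473]
 [ 0.6199 -0.1467]
 [ 0.6563 -0.1306]
 [ 0.6385 -0.1301]
 [ 0.6208 -0.1298]
 [ 0.6565 -0.1137]
 [ 0.6208 -0.1132]
 [ 0.6387 -0.1131]
 [ 0.6567 -0.0966]
 [ 0.6391 -0.0965]
 [ 0.6206 -0.0958]
 [ 0.6571 -0.0796]
 [ 0.639  -0.0792]
 [ 0.6211 -0.0788]
 [ 0.6576 -0.0627]
 [ 0.6395 -0.0621]
 [ 0.6581 -0.0457]]
```

View pics/p1.png

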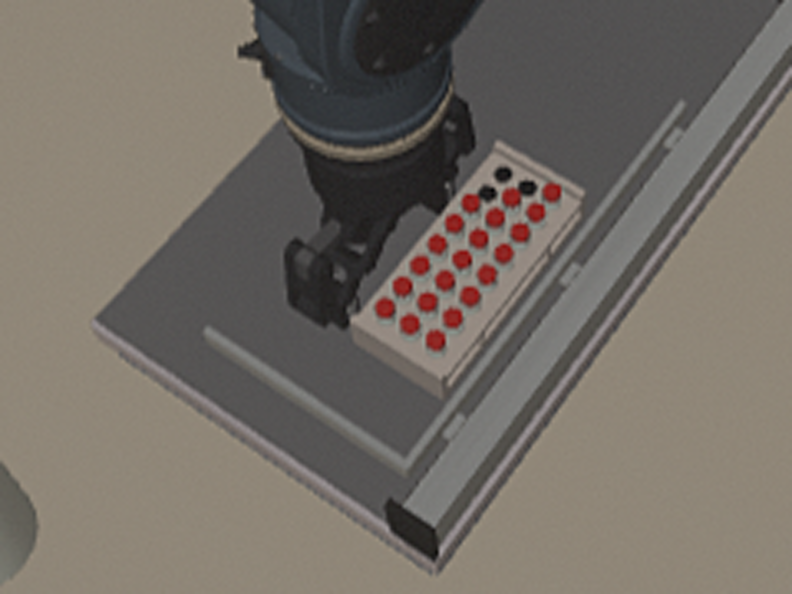

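The picture shows the rack square, at about (465,265) in the crop, and still a few mm off the fence. I'll push on until the force rises.

```bash
python3 -m handwheel '[[[-2,0,0],0,0],[[-4,0,0],0,0],[[-5,0,0],0,0],[[-6,0,0],0,0],[[-6,0,0],0,0]]'
```

```text
time_s: 4.28
eef_pos: [0.598, -0.1262, 0.073]
tcp_rot: [0.008, 1.0, -0.0, 0.0]
wrist_force: [-3.0, 0.5, 3.2]
width: 0.0853
grip_force: 1.8
```

```bash
python3 -m handwheel '[[[-1,0,0],0,0],[[-2,0,0],0,0],[[-3,0,0],0,0],[[-3,0,0],0,0]]'
```

```text
time_s: 4.78
eef_pos: [0.5994, -0.1262, 0.0729]
tcp_rot: [0.009, 1.0, 0.0, -0.001]
wrist_force: [-18.1, -0.0, 12.1]
width: 0.0857
grip_force: 8.8
```

```bash
python3 -m handwheel '[[[20,0,0],0,0],[[30,0,-25],0.15,0.2],[[25,20,-70],0.33,0.5],[[10,50,-80],0.51,1],[[0,80,-80],0.69,1],[[-20,110,-80],0.87,1],[[-35,132,-80],1.05,1],[[-44,134,-80],1.23,1]]'
```

```text
time_s: 5.78
eef_pos: [0.6484, 0.0088, 0.153]
tcp_rot: [0.585, 0.811, 0.0, 0.0]
wrist_force: [0.4, -1.3, -0.6]
width: -0.0001
grip_force: 0.0
```

```bash
python3 -m handwheel '[[[0,0,0],0.17,1],[[0,0,20],0.34,1],[[0,0,40],0.34,1],[[0,0,40],0.34,1]]'; python3 m.py p2|head -3
python3 - <<'E'
from h import *
from bench import bot,imaging
c=imaging.camera("side");s=bot.get_state();print(s["joints"].round(3))
ims=cv2.resize(c["color"][130:330,180:420],None,fx=3.3,fy=3.3,interpolation=cv2.INTER_CUBIC)[:300,:,::-1]
a=cv2.imread("pics/p2.png");h=300
a=cv2.resize(a,(400,300));b=cv2.resize(cv2.resize(c["color"][130:310,190:430],(400,300))[:,:,::-1],(400,300))
cv2.imwrite("pics/both.png",np.hstack([a,b]))
E
```

```text
time_s: 6.28
eef_pos: [0.6467, 0.0071, 0.1118]
tcp_rot: [0.713, 0.702, -0.001, -0.001]
wrist_force: [0.2, -0.4, 0.7]
width: 0.0
grip_force: 0.0
21 [0.6467 0.0071 0.1118] [ 0.1826 -0.3766  0.739 ]
[[ 0.6627 -0.1644]
 [ 0.6446 -0.1642]
[0.011 0.57  0.143 1.143 0.    1.597]
```

View pics/both.png

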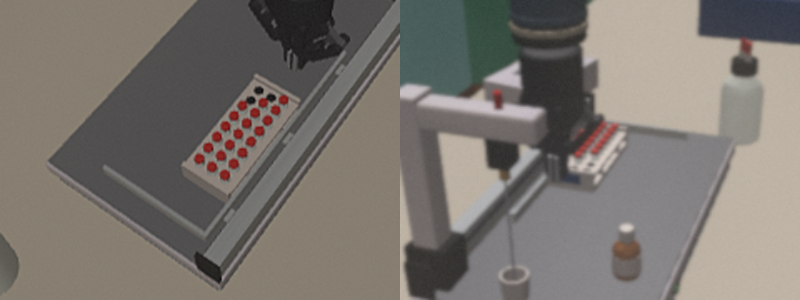

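The two views show the rack flush along the fence and the closed fingers standing left of its left end. Next I descend and push towards the side stop.

```bash
python3 -m handwheel '[[[0,0,20],0,1],[[0,0,27],0,1],[[-8,0,27],0,1],[[-14,0,27],0,1],[[-19,0,27],0,1],[[-24,0,27],0,1],[[-28,0,27],0,1],[[-32,0,27],0,1]]'
```

```text
time_s: 7.38
eef_pos: [0.6469, -0.0248, 0.0862]
tcp_rot: [0.713, 0.702, 0.0, -0.0]
wrist_force: [-0.1, 5.2, 3.0]
width: -0.0001
grip_force: 2.6
```

```bash
python3 -m handwheel '[[[-4,0,0],0,1],[[-8,0,0],0,1],[[-12,0,0],0,1],[[-16,0,0],0,1],[[-20,0,0],0,1],[[-24,0,0],0,1],[[-28,0,0],0,1],[[-28,0,0],0,1]]'; python3 m.py p3
```

```text
time_s: 8.38
eef_pos: [0.6463, -0.0532, 0.0861]
tcp_rot: [0.713, 0.701, 0.0, 0.0]
wrist_force: [-0.2, 0.8, 0.3]
width: 0.0002
grip_force: 0.6
21 [ 0.6463 -0.0532  0.0861] [-0.2161  0.7532  0.3065]
[[ 0.662  -0.1988]
 [ 0.644  -0.1985]
 [ 0.6259 -0.1982]
 [ 0.6621 -0.1818]
 [ 0.6441 -0.1818]
 [ 0.6265 -0.181 ]
 [ 0.6627 -0.165 ]
 [ 0.6446 -0.1645]
 [ 0.6265 -0.164 ]
 [ 0.6629 -0.1482]
 [ 0.6452 -0.1476]
 [ 0.6269 -0.147 ]
 [ 0.6632 -0.1311]
 [ 0.6451 -0.1307]
 [ 0.6274 -0.1305]
 [ 0.6635 -0.1141]
 [ 0.6455 -0.1136]
 [ 0.6275 -0.1132]
 [ 0.6638 -0.0972]
 [ 0.6457 -0.0968]
 [ 0.6642 -0.08  ]]
```

Good: about 11 mm to go.

```bash
python3 -m handwheel '[[[-3,0,0],0,1],[[-6,0,0],0,1],[[-8,0,0],0,1],[[-10,0,0],0,1],[[-10,0,0],0,1]]'
```

```text
time_s: 9.05
eef_pos: [0.6461, -0.0634, 0.086]
tcp_rot: [0.713, 0.701, -0.0, 0.0]
wrist_force: [0.8, 1.8, 0.9]
width: -0.0002
grip_force: 0.9
```

```bash
python3 -m handwheel '[[[-1,0,0],0,1],[[-2,0,0],0,1],[[-2,0,0],0,1]]'
```

```text
time_s: 9.43
eef_pos: [0.6461, -0.0638, 0.086]
tcp_rot: [0.712, 0.702, 0.001, -0.001]
wrist_force: [0.2, 12.2, 3.4]
width: 0.0001
grip_force: 6.4
```

Firmly against the stop. I'll go round to the front for a final seating press at mid-length.

```bash
python3 -m handwheel '[[[15,0,0],0,1],[[20,0,-40],0,1],[[10,-20,-75],0,1],[[-30,-50,-75],0,1],[[-70,-76,-75],0,1],[[-86,-76,-75],0,1],[[-86,-76,-40],0,1],[[-86,-76,0],0,1]]'; python3 m.py p4
```

```text
time_s: 10.42
eef_pos: [0.5696, -0.1499, 0.0855]
tcp_rot: [0.713, 0.701, 0.0, 0.001]
wrist_force: [0.8, -0.6, 0.1]
width: 0.0002
grip_force: 0.0
21 [ 0.5696 -0.1499  0.0855] [ 0.8199 -0.559   0.1434]
[[ 0.6616 -0.2092]
 [ 0.6438 -0.2087]
 [ 0.6261 -0.2084]
 [ 0.6438 -0.192 ]
 [ 0.662  -0.1919]
 [ 0.6259 -0.1917]
 [ 0.6623 -0.1754]
 [ 0.6445 -0.1748]
 [ 0.6264 -0.1747]
 [ 0.6628 -0.1582]
 [ 0.6446 -0.1579]
 [ 0.6266 -0.1578]
 [ 0.6629 -0.1414]
 [ 0.645  -0.1409]
 [ 0.6273 -0.1408]
 [ 0.6633 -0.1244]
 [ 0.6453 -0.1242]
 [ 0.6275 -0.1235]
 [ 0.6637 -0.1074]
 [ 0.6457 -0.1071]
 [ 0.6643 -0.0906]]
```

```bash
python3 -m handwheel '[[[0,8,0],0,1],[[0,14,0],0,1],[[0,18,0],0,1],[[0,21,0],0,1],[[0,24,0],0,1],[[0,26,0],0,1],[[0,27,0],0,1],[[0,27,0],0,1]]'
```

```text
time_s: 11.48
eef_pos: [0.5957, -0.1502, 0.086]
tcp_rot: [0.713, 0.701, -0.0, -0.0]
wrist_force: [-0.4, -0.1, -0.0]
width: -0.0001
grip_force: 0.0
```

```bash
python3 -m handwheel '[[[0,1,0],0,1],[[0,2,0],0,1],[[0,3,0],0,1],[[0,4,0],0,1],[[0,4,0],0,1]]'
```

```text
time_s: 12.1
eef_pos: [0.5968, -0.1502, 0.0858]
tcp_rot: [0.713, 0.701, -0.002, -0.002]
wrist_force: [-22.0, 0.4, 15.1]
width: 0.0001
grip_force: 11.8
```

```bash
python3 -m handwheel '[[[0,-15,0],0,1],[[0,-25,0],0,1],[[0,-35,-40],0,1],[[0,-70,-100],0,1],[[0,-110,-130],0,1],[[0,-110,-130],0,1],[[0,-110,-130],0,1]]'; python3 m.py p5|head -4
```

```text
time_s: 12.98
eef_pos: [0.4899, -0.1486, 0.2158]
tcp_rot: [0.713, 0.701, 0.0, 0.0]
wrist_force: [0.2, -0.1, -0.2]
width: -0.0004
grip_force: 0.0
21 [ 0.4899 -0.1486  0.2158] [ 0.22   -0.0915 -0.1781]
[[ 0.6616 -0.2092]
 [ 0.6438 -0.2087]
 [ 0.6261 -0.2084]
```

View pics/p5.png

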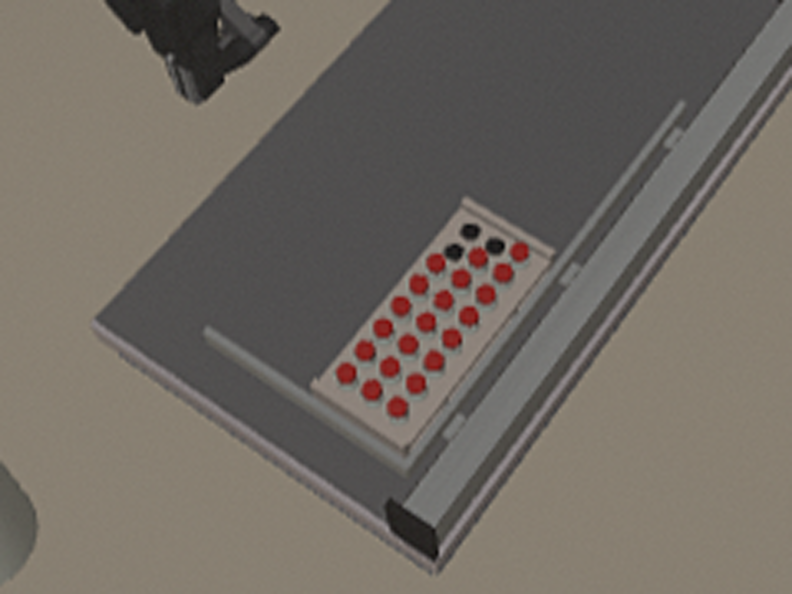

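The rack sits square in the corner at about (405,455), with its right end along the stop and its rear side along the fence. The final press didn't move it, and the arm is clear.

```bash
python3 -c "
from bench import order;print(order.hand_in())"
```

```text
the job is handed in; nothing more can be done
None
```

I pushed the rack square into the locating corner, against the rear fence and the side stop, and handed the job in with the arm clear at about 13 s; the hand-in gave no verdict.

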